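# Cock the chute kicker and lock its bayonet safety

## Task

Make the eyepiece-chute kicker ready: draw its sprung arm back by the upright knob, ease it onto its hair-trigger catch and let go, without ever letting the arm fly or snap forward. Then push the safety knob beside the catch down and turn it clockwise a quarter turn to its stop, so that it stays locked down with the arm still held by the catch. Leave the eyepieces, filters and other loose things where they are.

Things in the scene. Friction and masses are not known exactly. Their poses are not given: they have to be found in the camera images.
- kicker: The kicker: fixed aluminium base plate, 285 x 350 mm, 8 mm thick, at the head of a bent-aluminium chute; its pose varies. Origin on the table, under the plate. Axes: x towards the chute (away from the robot), y left, z up; offsets given below as (x, y) mm are from this origin, in these axes. The chute's side walls, 45 mm high, start at x = 120.
- kick_pivot (a point): Point on the upright pivot axis of the sprung kicker arm, at (0, 120), 70 mm above the table. The arm is a steel bar, 186 mm long from the axis, 18 mm wide, its top 42 mm above the table, with a thin kicking blade on its chute side. A pin 10 mm thick hangs under the arm's end, 178 mm from the axis.
- kick_knob (a point): Point on the axis of the arm's knob, 70 mm above the table. The knob is an upright black cylinder, 22 mm in diameter, from 42 to 88 mm above the table, fixed on the arm 150 mm from the pivot axis; hold the arm by it from above. Being round, it can slip round in a grasp.
- kick_arm (a joint): Arm angle, rad: 0 at rest (knob towards the chute, at (85, -4)), growing clockwise seen from above as it is drawn back towards the robot; stop at 1.30. A spring drives it forward: 3 N at the knob at rest, 6 N drawn. Past about 1.18 the catch has sprung in front of the pin; eased forward, the pin comes to rest on the catch at 1.15 (hooked). Let go farther back, it snaps forward.
- catch (a joint): Catch angle, rad: 0 home (holding), up to 0.4 with its nose pushed outwards, away from the arm's pivot; a very light spring returns it. The catch is a flat steel strut 12 mm wide, 12 to 28 mm above the table, on an upright axis at (-30, -72). The arm's pin pushes it aside by itself when the arm is drawn back.
- catch_nose (a point): The catch's free end, middle of its upper edge, 28 mm above the table, 70 mm from the catch's axis. With the arm hooked, the pin under the arm's end bears on this end face.
- trigger_tab (a point): Top of the catch's trigger tab, an upright steel tab 22 mm wide and 4 mm thick on the catch's other end, 40 mm from its axis, top 43 mm above the table. About 2 N on it towards the arm's pivot frees the hooked arm: do not touch it.
- safety_grip (a point): Centre of the safety knob's grip bar (44 mm long along this point's x, 10 mm thick, 28 mm tall), on the knob's upright axis at (-102, -114); 66 mm above the table, 59.5 mm when locked. The bar stands on a disc 42 mm wide and on a flat finger that reaches 65 mm from the axis along +x, with a hanging post at its end; their top is 14 mm below this point. Socket: 86 mm wide.
- safety_press (a joint): How far the safety knob is pressed down, m: 0 up, 0.009 fully down, against a spring of 5 N at the top and about 8 N fully down. The knob can be turned only when it is pressed more than 0.007; turned and let go it comes up to 0.0065 and stays locked there.
- safety_turn (a joint): Turn of the safety knob, rad: 0 unlocked, growing clockwise seen from above to its stop at 1.40 (locked: the post then stands outside the catch and keeps it from opening, so the arm must be hooked first). Friction holds it where it is left.
- ramsden_center (a point): Centre of a scuffed silver Ramsden eyepiece, 40 mm wide, 46 mm tall, standing on the kicker's base plate at its left near corner; leave it alone.
- violet_filter_center (a point): Centre of a violet glass nebula filter, a disc 49 mm wide and 8 mm thick lying on the base plate at its right far corner; leave it alone.
- moon_filter_center (a point): Centre of a grey glass moon filter, a disc 49 mm wide and 8 mm thick lying on the table; leave it alone.
- canister_center (a point): Centre of a nickel-plated eyepiece canister, 55 mm wide, 68 mm tall, standing on the table; leave it alone.
- dust_cap_center (a point): Centre of a black dust cap, 42 mm wide, 16 mm thick, lying on the table; leave it alone.
- brush_grip (a point): Handle of a lens brush, 160 mm long, lying on the table; leave it alone.

How it is judged:
By the outcome, as a careful person would: the job done as asked, in the order asked, and still so for the second after the job is handed in, with the robot touching nothing.
It also fails if it takes over 54 s, if anything falls off the work surface, if the arm or the gripper's body presses on something with over 40 N, if the wrist force passes 120 N, or if a joint passes its speed limit or range.

## Robot

A 6-joint arm with a two-finger parallel gripper is mounted at the origin on the work surface. World frame = base frame: x ahead of the robot, y to its left, z up, the work surface at z = 0. Lengths are in m, angles in rad, forces in N, time in s.
With the tool pointing down it reaches from about 0.25 to 0.725 m from the base axis. Payload 4 kg.
Tool frame: the origin (TCP) lies midway between the tips of the shut fingers; the grasp point (between the pads) lies 19 mm behind it (bot.grip_point_offset is the distance from the TCP to the grasp point, in m); z points along the fingers, y is the line along which they close (so a half turn about z gives the same grasp; the last joint's range is limited). The gripper opens to 85 mm and grips with 20 to 120 N. Pads are 22 mm wide; open, the fingers measure 114 mm over their backs; the gripper's body (76 mm by 85 mm) begins 54 mm behind the grasp point. The pads swing forward as they close: fully open they stand 13 mm farther back than shut.
Start: joints at [1.111, 0.241, 0.005, 1.335, 0, 1.571], TCP at [0.222, 0.448, 0.231] pointing down, gripper open.
Joint ranges: [-2.72, 2.72], [-1.05, 1.87], [-1.09, 1.28], [-1.99, 2.15], [-1.42, 1.44], [-3.14, 3.14]. Speed limits (rad/s): [2.79, 2.79, 3.14, 3.14, 3.14, 3.14].

## Interface

Orientations are given as a unit quaternion [x, y, z, w].
In Python, from workcell import bot gives the robot as it stands.
- The arm moves only by the tool step_arm, never from a script. Its argument "targets" is text: rows parted by semicolons, each of 7 numbers parted by spaces: the opening, from -1 (shut) to 1 (fully open), so that 0 is half open, then the shift along the world's x, y, z normalised to -1 to 1, where 1 is 0.5 m, then the turn, a rotation vector about the world's x, y, z normalised to -1 to 1, where 1 is pi/4 rad. In form: gripper x y z wx wy wz; .... A call has 1 to 10 rows; each row is the pose to reach, as a shift and turn from the pose commanded when the call began; what a row does not reach only later rows make up. A row lasts 1/12 s, in which the tool goes at most 41.7 mm and 7.16 degrees, less where a joint would pass 70% of its speed; a pose out of reach is approached as far as the arm can. A call with a number of a shift or a turn outside -1 to 1 is refused whole. A call with a gripper value outside its range is refused whole. The fingers move at their own pace and stop on an object; the grip force is fixed at half the most. Time passes only in rows, so rows that repeat a pose let the fingers close. It gives the time, the measured TCP pose, the force, the opening and the grip force at its end, in the units of the state.
- bot.get_obs(): the state, without advancing time (a new reading comes with each control period).
- bot.camera(name): name is "side" or "top"; returns the picture (480x640x3 uint8, red, green, blue); there is no depth.
- bot.camera_info(name): a dict with "vertical_fov" (degrees; the focal length in pixels is half the picture's height over the tangent of half this angle, whatever the lens; pixels are square), "cx", "cy" (the principal point, pixels), "pose" (4x4, takes a point from camera to world coordinates). Camera axes: x right, y up, looking along -z (the intrinsics and any distortion apply to the point x, -y, -z); pixel columns grow to the right and rows downward; lengths in m; the calibration is good to about 2 mm. A picture is of the moment at which its call begins. camera_info takes no time and is no camera call.
- bot.job_done(): hands the job in; it is judged then, once.
The state is a dict: "clock": time; "joint_pos": joint angles; "joint_vel": joint speeds; "tau": joint torques, N m; "eef_pos": TCP position; "tool_rot": TCP orientation; "ft_force": force on the tool from outside, world axes, zero at the start; "ft_torque": the same for the moment, N m; "grip_width": finger opening in m; "grasp_force": force on a finger pad.
Only numpy, scipy, OpenCV 4.12 (cv2) and the standard library are available. Lean on these libraries where they do the work, as an engineer would, in place of code of your own. Each camera call takes 0.05 s, during which the arm holds its last target. There are 200 camera calls.

## Working session

There is one attempt and no reset: what is moved stays moved. The work goes in short steps, Python scripts to look and compute and a tool call to move; the robot and the scene stay as the last step left them, time stands still between calls to the robot, and variables do not carry over. Pictures are saved under pics/ and viewed, at most 10 in all, crops included, and the job is handed in when it is done.

Besides the shell and the picture viewer there is one more tool, called after ">>>" as name(argument=value, ...) on one line, values as JSON. step_arm: Moves the arm, as the interface text tells. Scaled input: -1 to 1 covers 0.5 m each way for a shift and pi/4 rad each way for a turn. Its arguments: {"type":"object","properties":{"targets":{"type":"string"}},"required":["targets"]}

```bash
mkdir -p pics; ls
python3 - <<'E'
from workcell import bot
import cv2
for n in("top","side"):
    cv2.imwrite(f"pics/{n}0.png",bot.camera(n)[:,:,::-1]); print(n,bot.camera_info(n))
o=bot.get_obs();print(o)
E
```

```text
pics
top {'vertical_fov': 51.95855294901406, 'cx': 318.87391008001487, 'cy': 233.42254163219192, 'pose': array([[-0.00465757,  0.99233244, -0.12350962,  0.34300827],
       [-0.99989491, -0.00292582,  0.01419884,  0.02380311],
       [ 0.0137286 ,  0.12356277,  0.99224179,  1.44929366],
       [ 0.        ,  0.        ,  0.        ,  1.        ]])}
side {'vertical_fov': 55.71693670717706, 'cx': 321.2173156362514, 'cy': 237.49300034627464, 'pose': array([[ 0.94417185,  0.23650721, -0.22935533,  0.25437395],
       [-0.32910468,  0.709104  , -0.6235877 , -0.68315031],
       [ 0.0151538 ,  0.66425586,  0.74735166,  0.8965619 ],
       [ 0.        ,  0.        ,  0.        ,  1.        ]])}
{'clock': 0.1, 'joint_pos': array([1.11095751e+00, 2.41344072e-01, 3.85353901e-03, 1.33518636e+00,
       4.93528695e-05, 1.57082608e+00]), 'joint_vel': array([-0.00035601, -0.00130422,  0.00312887, -0.00074023, -0.00117084,
       -0.00057362]), 'tau': array([ 2.20846928e-04, -3.73138046e+01,  2.53010291e+01,  1.08500314e-02,
        3.34093926e-06,  7.03998566e-06]), 'eef_pos': array([0.22163858, 0.44756422, 0.23049669]), 'tool_rot': array([ 2.27913456e-01,  9.73680939e-01, -9.09917742e-04, -2.38302823e-04]), 'ft_force': array([-0.41614019,  0.1241665 , -0.05170382]), 'ft_torque': array([-0.00181527, -0.02353523, -0.01093964]), 'grasp_force': 0.0, 'grip_width': 0.08545563363199886}
```

View pics/top0.png

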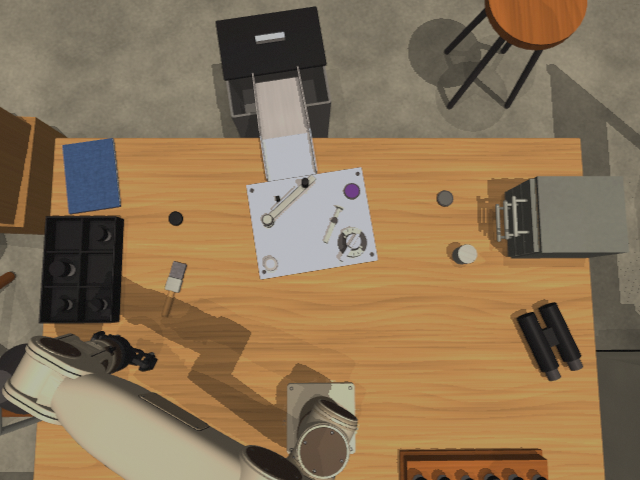

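View pics/side0.png

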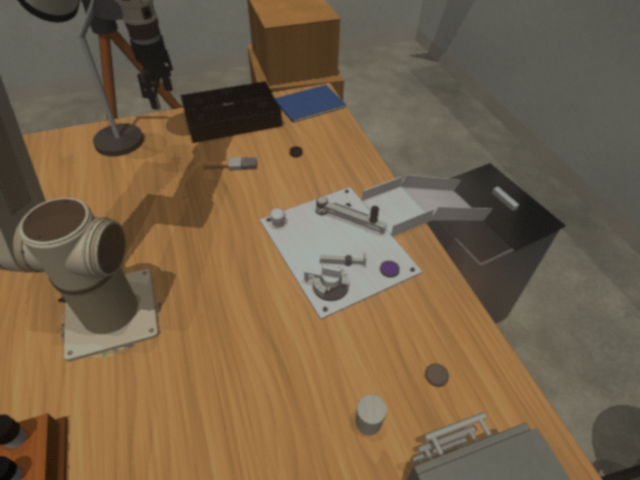

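The top view shows the plate with corners near (247,185), (360,168), (378,260) and (261,279). The pivot is at about (267,219), the knob at (305,183) and the safety knob at (352,241). The side view shows the same things around (340,250). I'll enlarge both.

Run:
```python
import cv2
t=cv2.imread("pics/top0.png")[164:284,240:385];cv2.imwrite("pics/tc.png",cv2.resize(t,None,fx=5,fy=5,interpolation=cv2.INTER_CUBIC))
t=cv2.imread("pics/side0.png")[180:320,255:425];cv2.imwrite("pics/sc.png",cv2.resize(t,None,fx=4,fy=4,interpolation=cv2.INTER_CUBIC))
```

```text
(no output)
```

View pics/tc.png

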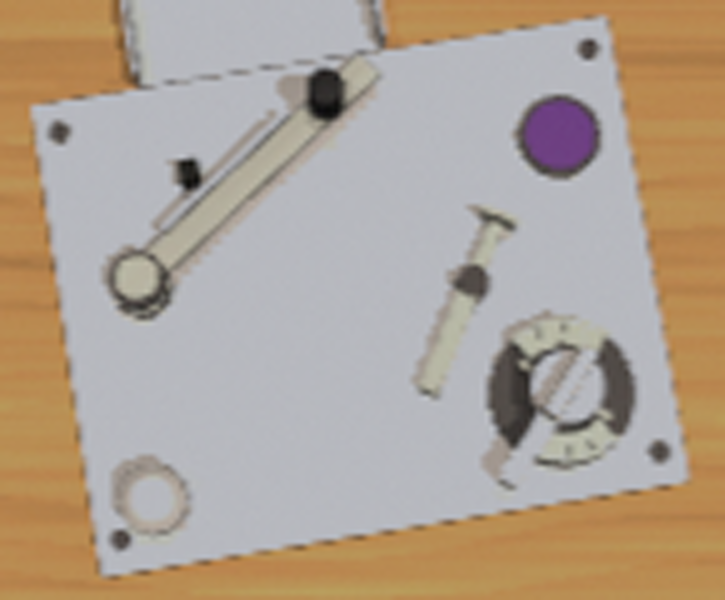

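View pics/sc.png

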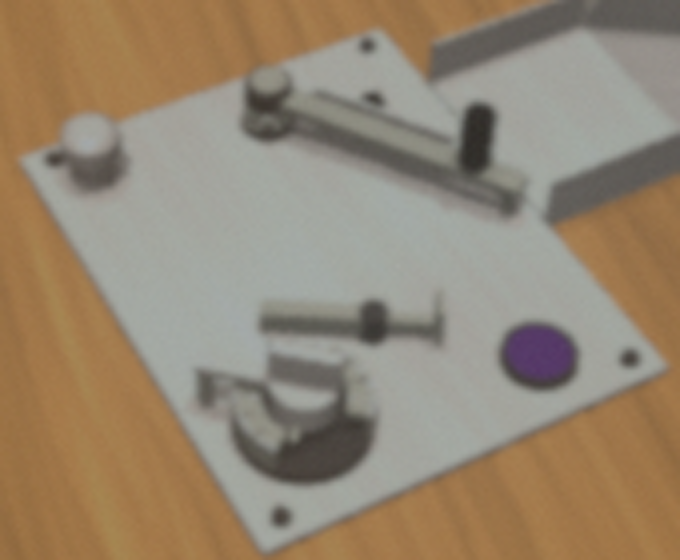

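```bash
cat > h.py <<'E'
import numpy as np,cv2
from workcell import bot
from scipy.optimize import least_squares
from scipy.spatial.transform import Rotation as R
I={n:bot.camera_info(n) for n in("top","side")}
def proj(n,P):
    i=I[n];T=np.linalg.inv(i["pose"]);p=np.atleast_2d(P)@T[:3,:3].T+T[:3,3]
    f=240/np.tan(np.radians(i["vertical_fov"]/2))
    return np.c_[i["cx"]+f*p[:,0]/-p[:,2],i["cy"]-f*p[:,1]/-p[:,2]]
CR={"top":(5,240,164),"side":(4,255,180)}
def crop2px(n,a): s,x,y=CR[n];return (np.array(a,float)+.5)/s-.5+[x,y]
def px2crop(n,a): s,x,y=CR[n];return (a-[x,y]+.5)*s-.5
def K(p,pts):  # kicker mm -> world m
    pts=np.atleast_2d(np.array(pts,float))/1000;c,s=np.cos(p[2]),np.sin(p[2])
    return np.c_[p[0]+c*pts[:,0]-s*pts[:,1],p[1]+s*pts[:,0]+c*pts[:,1],pts[:,2]]
E
cat > fit.py <<'E'
from h import *
obs={"top":[(33,105),(606,16),(688,482),(101,577),(326,88),(578,383)],
"side":[(383,30),(668,368),(265,553),(20,160),(480,110),(307,350)]}
W=np.array([1,1,1,1,1,.5])[:,None]
def model(q):
    dx,dy=q[3:5]*1000
    c=[(dx+a*142.5,dy+b*175,8) for a,b in((1,1),(1,-1),(-1,-1),(-1,1))]
    return K(q,c+[(85,-4,88),(-102,-114,80)])
def res(q): return np.concatenate([(W*(proj(n,model(q))-crop2px(n,obs[n]))).ravel() for n in obs])
r=least_squares(res,[.55,0.05,.15,0,0],x_scale=[.1,.1,.1,.1,.1]);q=r.x
print(q.round(4))
print((r.fun*5).round(1).reshape(2,-1,2))
for n in obs:
    print(n,px2crop(n,proj(n,K(q,[(0,120,42),(-30,-72,28),(-102,-114,8),(-102,-114,80)]))).round())
E
python3 fit.py
```

```text
[ 0.5785  0.0343  0.1573 -0.022  -0.0064]
[[[-1.1 -2.3]
  [ 3.7 -3.6]
  [ 5.  -1.8]
  [ 1.2 -0.6]
  [-0.6 -3.4]
  [-2.8 -1.4]]

 [[-3.6 -3.2]
  [ 1.5 -1.1]
  [-4.3 -0. ]
  [-2.6 -3.5]
  [-2.   4. ]
  [-1.7  0.4]]]
top [[138. 279.]
 [473. 281.]
 [562. 394.]
 [572. 380.]]
side [[267.  88.]
 [371. 312.]
 [301. 425.]
 [304. 351.]]
```

```bash
cat >> h.py <<'E'
q=[.5785,.0343,.1573]
def knob(th): a=-0.970-th; return K(q,(150*np.cos(a),120+150*np.sin(a),70))[0]
def st():
    o=bot.get_obs();u=o["tool_rot"];Y=R.from_quat(u).as_matrix()
    return o,np.arctan2(Y[1,1],Y[0,1])
E
python3 - <<'E'
from h import *
o,psi=st();print(o["eef_pos"],psi,Y if 0 else "")
k=knob(0);print(k,K(q,(0,120,70)),K(q,(-102,-114,66)))
d=k-o["eef_pos"];print("xy units",(d/.5).round(3),"turn",(.758-psi)/(np.pi/4))
for th in np.arange(0,1.25,.1): print(th.round(2),((knob(th)-k)/.5).round(3)[:2],(-th/(np.pi/4)).round(3))
E
```

```text
[0.22163858 0.44756422 0.23049669] 1.1109277651036822 
[0.6628328  0.04389653 0.07      ] [[0.55970175 0.15281846 0.07      ]] [[ 0.49561765 -0.09427105  0.066     ]]
xy units [ 0.882 -0.807 -0.321] turn -0.4493615869650108
0.0 [0. 0.] -0.0
0.1 [-0.023 -0.02 ] -0.127
0.2 [-0.047 -0.037] -0.255
0.3 [-0.074 -0.051] -0.382
0.4 [-0.101 -0.063] -0.509
0.5 [-0.13  -0.072] -0.637
0.6 [-0.159 -0.078] -0.764
0.7 [-0.189 -0.082] -0.891
0.8 [-0.219 -0.082] -1.019
0.9 [-0.249 -0.079] -1.146
1.0 [-0.278 -0.073] -1.273
1.1 [-0.307 -0.065] -1.401
1.2 [-0.335 -0.053] -1.528
```

>>> step_arm(targets="0.2 0.1 -0.09 0 0 0 -0.05; 0.2 0.17 -0.155 0 0 0 -0.1; 0.2 0.24 -0.22 0 0 0 -0.15; 0.2 0.31 -0.285 0 0 0 -0.2; 0.2 0.38 -0.35 0 0 0 -0.25; 0.2 0.45 -0.415 0 0 0 -0.3; 0.2 0.52 -0.48 0 0 0 -0.35; 0.2 0.59 -0.54 0 0 0 -0.4; 0.2 0.66 -0.605 0 0 0 -0.45; 0.2 0.73 -0.67 0 0 0 -0.45")

```text
clock: 0.93
eef_pos: [0.5298, 0.1645, 0.2309]
tool_rot: [0.396, 0.918, -0.0, -0.0]
ft_force: [1.1, 1.1, 0.6]
grip_width: 0.0515
grasp_force: 0.0
```

>>> step_arm(targets="0.2 0.05 -0.045 0 0 0 0; 0.2 0.1 -0.09 0 0 0 0; 0.2 0.14 -0.125 0 0 0 0; 0.2 0.152 -0.137 0 0 0 0; 0.2 0.152 -0.137 -0.03 0 0 0; 0.2 0.152 -0.137 -0.08 0 0 0; 0.2 0.152 -0.137 -0.12 0 0 0; 0.2 0.152 -0.137 -0.12 0 0 0; 0.2 0.152 -0.137 -0.12 0 0 0; 0.2 0.152 -0.137 -0.12 0 0 0")

```text
clock: 1.77
eef_pos: [0.6051, 0.0983, 0.1723]
tool_rot: [0.395, 0.919, 0.0, 0.0]
ft_force: [0.8, 0.2, 0.7]
grip_width: 0.0511
grasp_force: 0.0
```

Run:
```python
from h import *
o,psi=st();print(o["clock"],o["eef_pos"],psi,o["grip_width"],o["ft_force"],o["tool_rot"])
a=bot.camera("top")[160:290,235:390];b=bot.camera("side")[170:300,300:455]
cv2.imwrite("pics/m1.png",cv2.resize(np.vstack([a,b])[:,:,::-1],None,fx=2.3,fy=2.3,interpolation=cv2.INTER_CUBIC) if 0 else cv2.resize(np.hstack([a,b])[:,:,::-1],(800,335),interpolation=cv2.INTER_CUBIC))
```

```text
1.7667 [0.60506738 0.09828735 0.17231977] 0.7581211939485653 0.05109603898211375 [0.79032487 0.15622658 0.72374586] [3.95247805e-01 9.18574423e-01 2.80702079e-04 3.51906358e-04]
```

View pics/m1.png

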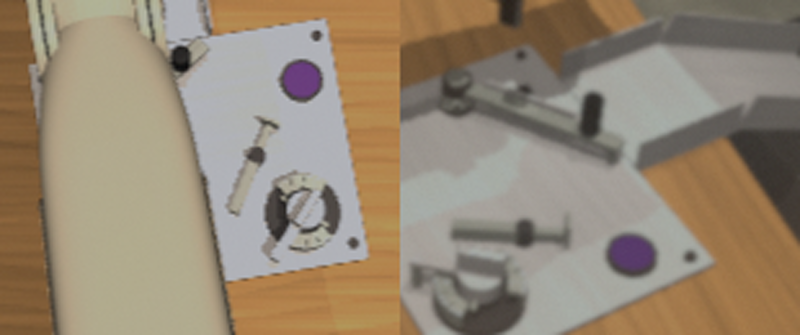

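The left half (top view) shows the arm bar covering part of the plate. In the right half (side view) the knob is upright at (592,112) and the gripper is still short of it, at (510,10). Nothing has moved, so I'll continue.

>>> step_arm(targets="0.2 0.05 -0.05 0 0 0 0; 0.2 0.1 -0.095 0 0 0 0; 0.2 0.115 -0.109 0 0 0 0; 0.2 0.115 -0.109 -0.04 0 0 0; 0.2 0.115 -0.109 -0.08 0 0 0; 0.2 0.115 -0.109 -0.12 0 0 0; 0.2 0.115 -0.109 -0.12 0 0 0; 0.2 0.115 -0.109 -0.12 0 0 0")

```text
clock: 2.53
eef_pos: [0.6619, 0.0434, 0.1113]
tool_rot: [0.395, 0.918, -0.0, -0.001]
ft_force: [-0.3, -0.3, 1.6]
grip_width: 0.0511
grasp_force: 0.0
```

Run:
```python
from h import *
o,psi=st();print(o["clock"],o["eef_pos"],psi,o["grip_width"],o["ft_force"])
b=bot.camera("side")[150:270,310:470]
cv2.imwrite("pics/m2.png",cv2.resize(b[:,:,::-1],None,fx=4,fy=4,interpolation=cv2.INTER_CUBIC))
print((proj("side",np.r_[o["eef_pos"]][None])-[310,150]+.5)*4-.5)
```

```text
2.5333 [0.66192426 0.04339722 0.11134235] 0.7576685819804964 0.05113568392471335 [-0.33055124 -0.33779168  1.63806357]
[[260.77364467 207.24173015]]
```

View pics/m2.png

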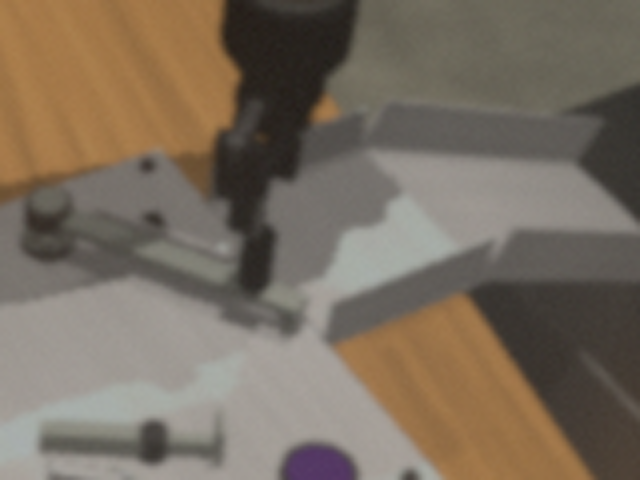

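The knob, at crop (256,260), is directly under the fingers, with TCP projected at (261,207). The descent looks clear, so I'll go down and grip.

>>> step_arm(targets="0.2 0 0 -0.04 0 0 0; 0.2 0 0 -0.08 0 0 0; 0.2 0 0 -0.11 0 0 0; 0.2 0 0 -0.11 0 0 0; 0.2 0 0 -0.11 0 0 0")

```text
clock: 3.0
eef_pos: [0.6629, 0.0435, 0.0576]
tool_rot: [0.395, 0.919, 0.0, 0.001]
ft_force: [0.6, 0.4, 0.1]
grip_width: 0.0513
grasp_force: 0.0
```

>>> step_arm(targets="-0.2 0 0 0 0 0 0; -0.4 0 0 0 0 0 0; -0.6 0 0 0 0 0 0; -1 0 0 0 0 0 0; -1 0 0 0 0 0 0; -1 0 0 0 0 0 0; -1 0 0 0 0 0 0; -1 0 0 0 0 0 0")

```text
clock: 3.67
eef_pos: [0.664, 0.0436, 0.0588]
tool_rot: [0.395, 0.918, 0.001, 0.002]
ft_force: [0.5, 0.9, 5.6]
grip_width: 0.0203
grasp_force: 58.5
```

>>> step_arm(targets="-1 -0.012 -0.01 0 0 0 -0.064; -1 -0.023 -0.02 0 0 0 -0.127; -1 -0.035 -0.029 0 0 0 -0.191; -1 -0.047 -0.037 0 0 0 -0.255; -1 -0.06 -0.045 0 0 0 -0.318; -1 -0.074 -0.051 0 0 0 -0.382; -1 -0.087 -0.058 0 0 0 -0.446; -1 -0.101 -0.063 0 0 0 -0.509; -1 -0.115 -0.068 0 0 0 -0.573; -1 -0.13 -0.072 0 0 0 -0.637")

```text
clock: 4.5
eef_pos: [0.6, 0.0076, 0.0588]
tool_rot: [0.611, 0.791, 0.002, 0.003]
ft_force: [3.0, 0.6, 5.6]
grip_width: 0.0204
grasp_force: 59.0
```

```bash
cat > s.py <<'E'
from h import *
o,psi=st();e=o["eef_pos"];p=K(q,(0,120,70))[0]
d=e-p;print(o["clock"],e.round(4),"psi",psi.round(3),"th",-np.arctan2(d[1],d[0])-.970+q[2],"r",np.hypot(d[0],d[1]),o["ft_force"].round(1),o["ft_torque"].round(2),o["grip_width"])
t=np.array([0,-0]);a=np.arctan2(d[1],d[0])-np.pi/2;print("tangential(back) f",o["ft_force"][:2]@[np.cos(a),np.sin(a)])
E
python3 s.py
python3 - <<'E'
from h import *
k=knob(.5)
for th in np.arange(.55,1.26,.05): print(th.round(2),((knob(th)-k)/.5).round(3)[:2],((.5-th)/(np.pi/4)).round(3))
E
```

```text
4.5 [0.6    0.0076 0.0588] psi 0.256 th 0.4870998996518461 r 0.15071389387461337 [3.  0.6 5.6] [ 0.14 -0.41  0.16] 0.020431481448048783
tangential(back) f -3.0663580635351804
0.55 [-0.015 -0.003] -0.064
0.6 [-0.029 -0.006] -0.127
0.65 [-0.044 -0.008] -0.191
0.7 [-0.059 -0.009] -0.255
0.75 [-0.074 -0.01 ] -0.318
0.8 [-0.089 -0.01 ] -0.382
0.85 [-0.104 -0.009] -0.446
0.9 [-0.119 -0.007] -0.509
0.95 [-0.134 -0.004] -0.573
1.0 [-0.148 -0.001] -0.637
1.05 [-0.163  0.003] -0.7
1.1 [-0.177  0.007] -0.764
1.15 [-0.191  0.013] -0.828
1.2 [-0.205  0.019] -0.891
1.25 [-0.218  0.026] -0.955
```

>>> step_arm(targets="-1 -0.015 -0.003 0 0 0 -0.064; -1 -0.029 -0.006 0 0 0 -0.127; -1 -0.044 -0.008 0 0 0 -0.191; -1 -0.059 -0.009 0 0 0 -0.255; -1 -0.074 -0.01 0 0 0 -0.318; -1 -0.089 -0.01 0 0 0 -0.382; -1 -0.104 -0.009 0 0 0 -0.446; -1 -0.119 -0.007 0 0 0 -0.509; -1 -0.134 -0.004 0 0 0 -0.573; -1 -0.148 -0.001 0 0 0 -0.637")

```text
clock: 5.33
eef_pos: [0.5265, 0.0064, 0.0588]
tool_rot: [0.788, 0.615, 0.003, 0.003]
ft_force: [2.7, -1.9, 5.9]
grip_width: 0.0201
grasp_force: 59.1
```

```bash
python3 s.py
python3 - <<'E'
from h import *
k=knob(1.)
for th in np.arange(1.03,1.26,.03): print(th.round(2),((knob(th)-k)/.5).round(3)[:2],((1.-th)/(np.pi/4)).round(3))
E
```

```text
5.3333 [0.5265 0.0064 0.0588] psi -0.245 th 0.9809364742971405 r 0.15010103118188878 [ 2.7 -1.9  5.9] [-0.31 -0.38  0.32] 0.020144992179635363
tangential(back) f -3.086893354729418
1.03 [-0.009  0.002] -0.038
1.06 [-0.017  0.005] -0.076
1.09 [-0.026  0.008] -0.115
1.12 [-0.034  0.011] -0.153
1.15 [-0.043  0.014] -0.191
1.18 [-0.051  0.018] -0.229
1.21 [-0.059  0.021] -0.267
1.24 [-0.067  0.025] -0.306
```

>>> step_arm(targets="-1 -0.009 0.002 0 0 0 -0.038; -1 -0.017 0.005 0 0 0 -0.076; -1 -0.026 0.008 0 0 0 -0.115; -1 -0.034 0.011 0 0 0 -0.153; -1 -0.043 0.014 0 0 0 -0.191; -1 -0.051 0.018 0 0 0 -0.229; -1 -0.059 0.021 0 0 0 -0.267; -1 -0.067 0.025 0 0 0 -0.306; -1 -0.067 0.025 0 0 0 -0.306; -1 -0.067 0.025 0 0 0 -0.306")

```text
clock: 6.17
eef_pos: [0.4931, 0.0187, 0.0588]
tool_rot: [0.856, 0.518, 0.003, 0.003]
ft_force: [3.2, -2.0, 5.7]
grip_width: 0.0203
grasp_force: 59.2
```

```bash
python3 s.py
```

```text
6.1667 [0.4931 0.0187 0.0588] psi -0.483 th 1.2188199557863064 r 0.14977781311145166 [ 3.2 -2.   5.7] [-0.53 -0.31  0.4 ] 0.020310414899029513
tangential(back) f -3.712535331627742
```

>>> step_arm(targets="-1 -0.004 0.002 0 0 0 -0.02; -1 -0.007 0.003 0 0 0 -0.03; -1 -0.007 0.003 0 0 0 -0.03; -1 -0.007 0.003 0 0 0 -0.03; -1 -0.005 0.002 0 0 0 -0.02; -1 -0.003 0.001 0 0 0 -0.01; -1 0 0 0 0 0 0; -1 0.003 -0.001 0 0 0 0.01; -1 0.003 -0.001 0 0 0 0.01; -1 0.003 -0.001 0 0 0 0.01")

```text
clock: 7.0
eef_pos: [0.4946, 0.0179, 0.0587]
tool_rot: [0.854, 0.521, 0.002, 0.003]
ft_force: [2.0, -3.0, 6.8]
grip_width: 0.0199
grasp_force: 59.2
```

```bash
python3 s.py
```

```text
7.0 [0.4946 0.0179 0.0587] psi -0.475 th 1.2074232439259593 r 0.1498008007359711 [ 2.  -3.   6.8] [-0.55 -0.25  0.35] 0.0199497570574421
tangential(back) f -3.129972419108052
```

>>> step_arm(targets="-1 0.002 -0.001 0 0 0 0.01; -1 0.004 -0.002 0 0 0 0.02; -1 0.006 -0.003 0 0 0 0.03; -1 0.006 -0.003 0 0 0 0.03; -1 0.006 -0.003 0 0 0 0.03")

```text
clock: 7.42
eef_pos: [0.4977, 0.0164, 0.0588]
tool_rot: [0.847, 0.531, 0.003, 0.003]
ft_force: [2.3, -2.3, 6.7]
grip_width: 0.0203
grasp_force: 59.2
```

```bash
python3 s.py
```

```text
7.4167 [0.4977 0.0164 0.0588] psi -0.452 th 1.184496446482988 r 0.14981893642173877 [ 2.3 -2.3  6.7] [-0.53 -0.29  0.31] 0.020331327241304615
tangential(back) f -3.018091785562745
```

>>> step_arm(targets="-1 0.002 -0.001 0 0 0 0.008; -1 0.004 -0.002 0 0 0 0.016; -1 0.004 -0.002 0 0 0 0.016; -1 0.004 -0.002 0 0 0 0.016")

```text
clock: 7.75
eef_pos: [0.4996, 0.0155, 0.0587]
tool_rot: [0.844, 0.536, 0.003, 0.003]
ft_force: [2.3, -3.0, 5.6]
grip_width: 0.0204
grasp_force: 59.2
```

```bash
python3 s.py
```

```text
7.75 [0.4996 0.0155 0.0587] psi -0.439 th 1.170474561649427 r 0.1498616764365343 [ 2.3 -3.   5.6] [-0.49 -0.22  0.38] 0.020372603278309885
tangential(back) f -3.301180695482554
```

>>> step_arm(targets="-1 0.002 -0.001 0 0 0 0.008; -1 0.004 -0.002 0 0 0 0.016; -1 0.004 -0.002 0 0 0 0.016; -1 0.004 -0.002 0 0 0 0.016")

```text
clock: 8.08
eef_pos: [0.5016, 0.0147, 0.0587]
tool_rot: [0.841, 0.542, 0.003, 0.003]
ft_force: [2.2, -2.2, 6.9]
grip_width: 0.0206
grasp_force: 59.2
```

```bash
python3 s.py
```

```text
8.0833 [0.5016 0.0147 0.0587] psi -0.426 th 1.1563739607315913 r 0.14987159551427137 [ 2.2 -2.2  6.9] [-0.4  -0.19  0.38] 0.020585575858286766
tangential(back) f -2.8449881769862175
```

>>> step_arm(targets="-1 0.002 -0.001 0 0 0 0.008; -1 0.002 -0.001 0 0 0 0.008; -1 0.002 -0.001 0 0 0 0.008")

```text
clock: 8.33
eef_pos: [0.5026, 0.0143, 0.0587]
tool_rot: [0.839, 0.544, 0.003, 0.002]
ft_force: [1.8, -1.2, 7.2]
grip_width: 0.0204
grasp_force: 59.2
```

```bash
python3 s.py
```

```text
8.3333 [0.5026 0.0143 0.0587] psi -0.42 th 1.149271001586007 r 0.14986064331709728 [ 1.8 -1.2  7.2] [-0.38 -0.26  0.53] 0.02039311204635227
tangential(back) f -2.1374925437961756
```

>>> step_arm(targets="-1 0.002 -0.001 0 0 0 0.008; -1 0.002 -0.001 0 0 0 0.008; -1 0.002 -0.001 0 0 0 0.008")

```text
clock: 8.58
eef_pos: [0.5035, 0.0139, 0.0587]
tool_rot: [0.837, 0.547, 0.003, 0.002]
ft_force: [1.9, -1.7, 6.2]
grip_width: 0.0205
grasp_force: 59.2
```

```bash
python3 s.py
```

```text
8.5833 [0.5035 0.0139 0.0587] psi -0.413 th 1.142329219170192 r 0.1498980141980889 [ 1.9 -1.7  6.2] [-0.36 -0.21  0.47] 0.020476526031679942
tangential(back) f -2.370204464183023
```

>>> step_arm(targets="-1 0.002 -0.001 0 0 0 0.008; -1 0.002 -0.001 0 0 0 0.008; -1 0.002 -0.001 0 0 0 0.008")

```text
clock: 8.83
eef_pos: [0.5038, 0.0138, 0.0587]
tool_rot: [0.835, 0.55, 0.002, 0.002]
ft_force: [0.7, 0.2, 8.5]
grip_width: 0.0203
grasp_force: 59.4
```

```bash
python3 s.py
```

```text
8.8333 [0.5038 0.0138 0.0587] psi -0.407 th 1.1405044048302193 r 0.14988719338747727 [0.7 0.2 8.5] [-0.06  0.08  0.38] 0.020348917229104518
tangential(back) f -0.6219084383200306
```

>>> step_arm(targets="-1 0.002 -0.001 0 0 0 0.008; -1 0.002 -0.001 0 0 0 0.008; -1 0.002 -0.001 0 0 0 0.008")

```text
clock: 9.08
eef_pos: [0.5038, 0.0137, 0.0587]
tool_rot: [0.834, 0.552, 0.002, 0.001]
ft_force: [-1.5, 0.8, 10.8]
grip_width: 0.0205
grasp_force: 59.6
```

```bash
python3 s.py;  python3 - <<'E'
from h import *
b=bot.camera("side")[190:310,290:440]
cv2.imwrite("pics/m3.png",cv2.resize(b[:,:,::-1],None,fx=5,fy=5,interpolation=cv2.INTER_CUBIC))
E
```

```text
9.0833 [0.5038 0.0137 0.0587] psi -0.401 th 1.1399456037143025 r 0.14990937787418035 [-1.5  0.8 10.8] [0.18 0.51 0.24] 0.020496964910510083
tangential(back) f 1.664310525379247
```

View pics/m3.png

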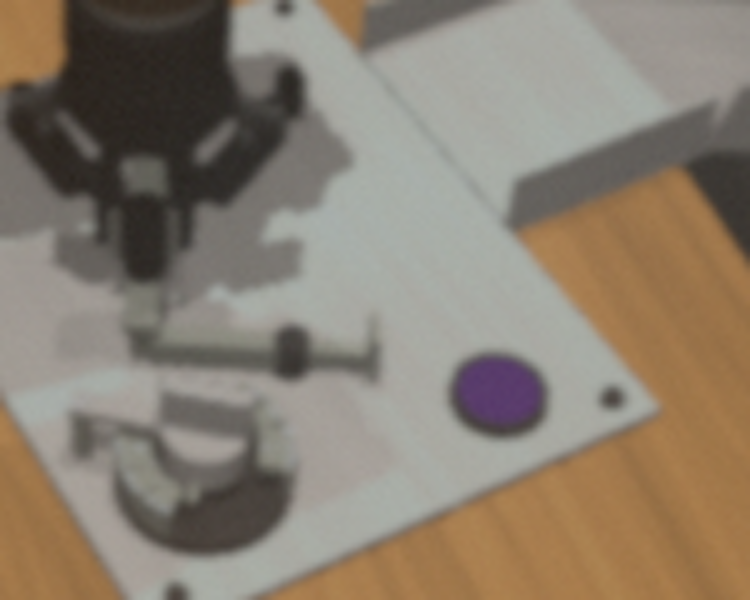

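The arm end now stops at the catch's free end, around crop (140,340), and the catch lies straight. The TCP has stopped advancing and the spring load is off the tool, so the arm is hooked. I'll ease the preload and let go gently.

>>> step_arm(targets="-1 -0.001 0 0 0 0 -0.01; -1 -0.001 0 0 0 0 -0.01; -0.5 -0.001 0 0 0 0 -0.01; -0.45 -0.001 0 0 0 0 -0.01; -0.4 -0.001 0 0 0 0 -0.01; -0.3 -0.001 0 0 0 0 -0.01; -0.2 -0.001 0 0 0 0 -0.01; 0 -0.001 0 0 0 0 -0.01; 0.2 -0.001 0 0 0 0 -0.01; 0.2 -0.001 0 0 0 0 -0.01")

```text
clock: 9.97
eef_pos: [0.5017, 0.0133, 0.0561]
tool_rot: [0.836, 0.549, -0.0, -0.0]
ft_force: [0.0, -0.5, -0.5]
grip_width: 0.0513
grasp_force: 0.0
```

>>> step_arm(targets="0.2 0 0 0.02 0 0 0; 0.2 0 0 0.06 0 0 0; 0.2 0 0 0.12 0 0 0; 0.2 0 0 0.18 0 0 0; 0.2 0 0 0.18 0 0 0; 0.2 0 0 0.18 0 0 0")

```text
clock: 10.47
eef_pos: [0.5037, 0.0134, 0.1491]
tool_rot: [0.836, 0.549, 0.002, 0.002]
ft_force: [-0.1, 0.0, -0.5]
grip_width: 0.0513
grasp_force: 0.0
```

```bash
python3 s.py;  python3 - <<'E'
from h import *
b=bot.camera("side")[190:310,290:440];a=bot.camera("top")[164:284,240:390]
cv2.imwrite("pics/m4.png",cv2.resize(np.hstack([a,b])[:,:,::-1],(800,320),interpolation=cv2.INTER_CUBIC))
E
```

```text
10.4667 [0.5037 0.0134 0.1491] psi -0.409 th 1.1399851737319429 r 0.15026999023423454 [-0.1  0.  -0.5] [0.04 0.04 0.05] 0.05131401094528234
tangential(back) f 0.11947384620228942
```

View pics/m4.png

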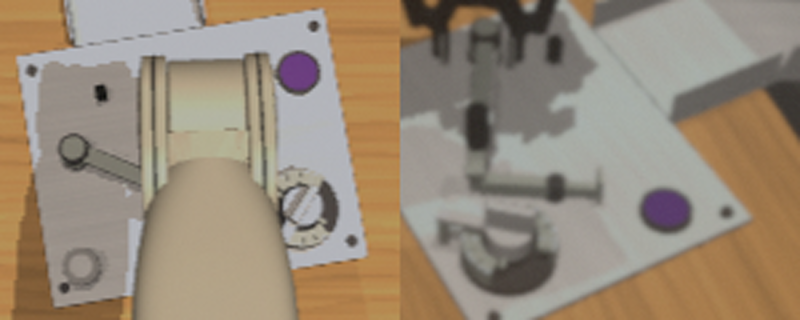

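The arm stays hooked in both halves: its end sits at the catch nose, right half about (475,175), and the knob is at (478,125). The safety bar is at (510,215) in the right half and (303,203) in the left. Next I'll work out the bar direction and the move.

```bash
python3 - <<'E'
from h import *
for al in (120,125,130,135,140,145,150):
    c,s=np.cos(np.radians(al)),np.sin(np.radians(al))
    P=K(q,[(-102+65*c,-114+65*s,52),(-102+22*c,-114+22*s,80),(-102-22*c,-114-22*s,80)])
    print(al,[px2crop(n,proj(n,P)).round().tolist() for n in("top","side")])
o,psi=st();g=K(q,(-102,-114,66))[0];print((g-o["eef_pos"])/.5,psi)
E
python3 - <<'E'
import cv2,numpy as np
a=cv2.imread("pics/top0.png")[222:268,328:374];b=cv2.imread("pics/side0.png")[255:311,295:351]
cv2.imwrite("pics/sf.png",np.hstack([cv2.resize(a,(400,400),interpolation=cv2.INTER_CUBIC),cv2.resize(b,(400,400),interpolation=cv2.INTER_CUBIC)]))
E
```

```text
120 [[[480.0, 457.0], [542.0, 405.0], [602.0, 356.0]], [[209.0, 333.0], [271.0, 334.0], [338.0, 367.0]]]
125 [[[487.0, 465.0], [544.0, 407.0], [600.0, 353.0]], [[204.0, 340.0], [270.0, 337.0], [339.0, 365.0]]]
130 [[[494.0, 472.0], [547.0, 410.0], [598.0, 351.0]], [[200.0, 347.0], [268.0, 339.0], [341.0, 362.0]]]
135 [[[502.0, 478.0], [550.0, 412.0], [595.0, 349.0]], [[196.0, 354.0], [267.0, 342.0], [342.0, 360.0]]]
140 [[[511.0, 483.0], [553.0, 414.0], [592.0, 347.0]], [[194.0, 361.0], [266.0, 344.0], [342.0, 357.0]]]
145 [[[519.0, 488.0], [556.0, 415.0], [589.0, 345.0]], [[192.0, 369.0], [266.0, 347.0], [343.0, 355.0]]]
150 [[[529.0, 492.0], [559.0, 417.0], [586.0, 344.0]], [[191.0, 377.0], [266.0, 349.0], [343.0, 352.0]]]
[-0.01164335 -0.21515803 -0.16042569] -0.40951792828417705
```

View pics/sf.png

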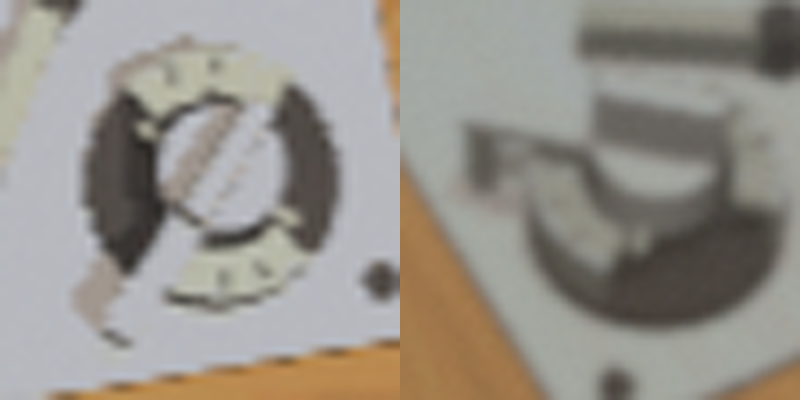

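The left panel shows the bar and finger running from about (265,110) to (120,337). The right panel shows the finger end at (65,125) and the bar at about (660,110). Together they give a bar direction of about 139° in kicker axes, so the tool yaw should be about 1.01.

>>> step_arm(targets="0.2 0 -0.02 0 0 0 0.15; 0.2 0 -0.05 0 0 0 0.3; 0.2 0 -0.09 0 0 0 0.45; 0.2 -0.01 -0.13 0 0 0 0.6; 0.2 -0.01 -0.17 0 0 0 0.75; 0.2 -0.012 -0.2 0 0 0 0.9; 0.2 -0.012 -0.215 0 0 0 0.9; 0.2 -0.012 -0.215 0 0 0 0.9")

```text
clock: 11.23
eef_pos: [0.4949, -0.0953, 0.1451]
tool_rot: [0.597, 0.802, -0.001, -0.001]
ft_force: [-0.1, 1.1, -0.1]
grip_width: 0.051
grasp_force: 0.0
```

>>> step_arm(targets="0.2 0 0 0 0 0 0.15; 0.2 0 0 0 0 0 0.3; 0.2 0 0 0 0 0 0.45; 0.2 0 0 0 0 0 0.6; 0.2 0 0 0 0 0 0.75; 0.2 0 0 0 0 0 0.9; 0.2 0 0 0 0 0 0.91; 0.2 0 0 0 0 0 0.91; 0.2 0 0 0 0 0 0.91; 0.2 0 0 0 0 0 0.91")

```text
clock: 12.07
eef_pos: [0.4957, -0.0938, 0.1461]
tool_rot: [0.277, 0.961, 0.0, -0.0]
ft_force: [-0.2, 0.1, 0.5]
grip_width: 0.0514
grasp_force: 0.0
```

Run:
```python
from h import *
o,psi=st();g=K(q,(-102,-114,66))[0];print(o["clock"],o["eef_pos"],(g-o["eef_pos"])/.5,psi,o["joint_pos"],o["ft_force"])
```

```text
12.0667 [ 0.49573077 -0.09379502  0.14610103] [-0.00022625 -0.00095207 -0.16020206] 1.010164046635673 [-1.87062229e-01  3.03873710e-01 -1.38710993e-01  1.12868688e+00
  1.11628686e-04  3.73570042e-01] [-0.18379807  0.1198399   0.51216481]
```

>>> step_arm(targets="0.2 0 -0.001 -0.05 0 0 0; 0.2 0 -0.001 -0.1 0 0 0; 0.2 0 -0.001 -0.14 0 0 0; 0.2 0 -0.001 -0.16 0 0 0; 0.2 0 -0.001 -0.174 0 0 0; 0.2 0 -0.001 -0.174 0 0 0; 0.2 0 -0.001 -0.174 0 0 0")

```text
clock: 12.65
eef_pos: [0.4963, -0.0947, 0.0598]
tool_rot: [0.276, 0.961, 0.0, 0.0]
ft_force: [0.5, -0.3, 0.3]
grip_width: 0.0514
grasp_force: 0.0
```

>>> step_arm(targets="-0.1 0 0 0 0 0 0; -0.3 0 0 0 0 0 0; -0.5 0 0 0 0 0 0; -0.6 0 0 0 0 0 0; -0.7 0 0 0 0 0 0; -1 0 0 0 0 0 0; -1 0 0 0 0 0 0; -1 0 0 0 0 0 0; -1 0 0 0 0 0 0")

```text
clock: 13.4
eef_pos: [0.4964, -0.0944, 0.0598]
tool_rot: [0.276, 0.961, 0.0, 0.001]
ft_force: [0.1, 3.0, 3.8]
grip_width: 0.0087
grasp_force: 60.5
```

```bash
python3 s.py
```

```text
13.4 [ 0.4964 -0.0944  0.0598] psi 1.012 th 1.0089075848258213 r 0.2552124788000841 [0.1 3.  3.8] [ 0.48 -0.11 -0.07] 0.008724617517696013
tangential(back) f 0.6219212943132535
```

>>> step_arm(targets="-1 0 0 -0.004 0 0 0; -1 0 0 -0.008 0 0 0; -1 0 0 -0.012 0 0 0; -1 0 0 -0.015 0 0 0; -1 0 0 -0.018 0 0 0; -1 0 0 -0.018 0 0 0; -1 0 0 -0.018 0 0 0")

```text
clock: 13.98
eef_pos: [0.4964, -0.0944, 0.0508]
tool_rot: [0.276, 0.961, 0.0, 0.001]
ft_force: [0.0, 3.0, 8.0]
grip_width: 0.0086
grasp_force: 61.1
```

```bash
python3 s.py
```

```text
13.9833 [ 0.4964 -0.0944  0.0508] psi 1.012 th 1.0087321087838732 r 0.25523934371911133 [0. 3. 8.] [ 0.61  0.11 -0.12] 0.008601089098651685
tangential(back) f 0.7046214426876601
```

>>> step_arm(targets="-1 0 0 0 0 0 -0.08; -1 0 0 0 0 0 -0.16; -1 0 0 0 0 0 -0.24; -1 0 0 0 0 0 -0.32; -1 0 0 0 0 0 -0.4; -1 0 0 0 0 0 -0.48; -1 0 0 0 0 0 -0.56; -1 0 0 0 0 0 -0.64; -1 0 0 0 0 0 -0.72; -1 0 0 0 0 0 -0.8")

```text
clock: 14.82
eef_pos: [0.4965, -0.0943, 0.0508]
tool_rot: [0.56, 0.828, 0.001, 0.0]
ft_force: [0.3, 3.7, 8.0]
grip_width: 0.0089
grasp_force: 61.1
```

```bash
python3 s.py
```

```text
14.8167 [ 0.4965 -0.0943  0.0508] psi 0.381 th 1.0084853516171028 r 0.2550532112814804 [0.3 3.7 8. ] [0.73 0.02 0.05] 0.008916949689514947
tangential(back) f 0.5818372873582738
```

>>> step_arm(targets="-1 0 0 0 0 0 -0.1; -1 0 0 0 0 0 -0.2; -1 0 0 0 0 0 -0.3; -1 0 0 0 0 0 -0.4; -1 0 0 0 0 0 -0.5; -1 0 0 0 0 0 -0.6; -1 0 0 0 0 0 -0.7; -1 0 0 0 0 0 -0.8; -1 0 0 0 0 0 -0.88; -1 0 0 0 0 0 -0.92")

```text
clock: 15.65
eef_pos: [0.4968, -0.0943, 0.0509]
tool_rot: [0.817, 0.577, 0.001, 0.0]
ft_force: [0.7, 3.3, 7.1]
grip_width: 0.0086
grasp_force: 61.0
```

>>> step_arm(targets="-1 0 0 0 0 0 -0.02; -1 0 0 0 0 0 -0.04; -1 0 0 0 0 0 -0.06; -1 0 0 0 0 0 -0.06")

```text
clock: 15.98
eef_pos: [0.4968, -0.0942, 0.0509]
tool_rot: [0.83, 0.558, 0.001, 0.0]
ft_force: [0.9, 3.6, 7.4]
grip_width: 0.0088
grasp_force: 61.0
```

```bash
python3 s.py
```

```text
15.9833 [ 0.4968 -0.0942  0.0509] psi -0.386 th 1.0073827182847304 r 0.25493742589685636 [0.9 3.6 7.4] [ 0.82 -0.02 -0.03] 0.008839257351843077
tangential(back) f -0.01795696012137577
```

>>> step_arm(targets="-1 0 0 0 0 0 -0.02; -1 0 0 0 0 0 -0.04; -1 0 0 0 0 0 -0.04")

```text
clock: 16.23
eef_pos: [0.4968, -0.0942, 0.0509]
tool_rot: [0.838, 0.546, 0.001, 0.0]
ft_force: [1.1, 3.8, 6.5]
grip_width: 0.0086
grasp_force: 61.5
```

```bash
python3 s.py
```

```text
16.2333 [ 0.4968 -0.0942  0.0509] psi -0.415 th 1.0072120735776995 r 0.2549303569784187 [1.1 3.8 6.5] [ 0.71 -0.03  0.61] 0.008601614156759745
tangential(back) f -0.13636298672783662
```

>>> step_arm(targets="-1 0 0 0 0 0 0.02; -1 0 0 0.002 0 0 0.025; -1 0 0 0.004 0 0 0.025; -1 0 0 0.005 0 0 0.025; -1 0 0 0.005 0 0 0.025")

```text
clock: 16.65
eef_pos: [0.4968, -0.0942, 0.0533]
tool_rot: [0.833, 0.554, 0.001, 0.0]
ft_force: [0.7, 3.0, 5.6]
grip_width: 0.0086
grasp_force: 60.8
```

```bash
python3 s.py
```

```text
16.65 [ 0.4968 -0.0942  0.0533] psi -0.397 th 1.0074126383587014 r 0.2549234572619677 [0.7 3.  5.6] [ 0.73 -0.17  0.17] 0.008551281784706632
tangential(back) f 0.0649004188783116
```

>>> step_arm(targets="-0.7 0 0 0 0 0 0; -0.5 0 0 0 0 0 0; -0.3 0 0 0 0 0 0; -0.1 0 0 0 0 0 0; 0.1 0 0 0 0 0 0; 0.2 0 0 0 0 0 0; 0.2 0 0 0.03 0 0 0; 0.2 0 0 0.08 0 0 0; 0.2 0 0 0.15 0 0 0; 0.2 0 0 0.22 0 0 0")

```text
clock: 17.48
eef_pos: [0.4947, -0.0946, 0.1631]
tool_rot: [0.833, 0.553, -0.001, -0.001]
ft_force: [0.9, -0.1, 0.3]
grip_width: 0.0514
grasp_force: 0.0
```

>>> step_arm(targets="0.2 0 -0.08 0.06 0 0 0; 0.2 0 -0.16 0.1 0 0 0; 0.2 0 -0.24 0.1 0 0 0; 0.2 0 -0.32 0.1 0 0 0; 0.2 0 -0.4 0.1 0 0 0; 0.2 0 -0.48 0.1 0 0 0; 0.2 0 -0.48 0.1 0 0 0")

```text
clock: 18.07
eef_pos: [0.4949, -0.3415, 0.2119]
tool_rot: [0.835, 0.551, -0.001, 0.001]
ft_force: [-0.3, -0.2, -0.3]
grip_width: 0.0513
grasp_force: 0.0
```

Run:
```python
from h import *
b=bot.camera("side")[190:310,275:425];a=bot.camera("top")[164:284,240:390]
cv2.imwrite("pics/m5.png",cv2.resize(np.hstack([a,b])[:,:,::-1],(800,320),interpolation=cv2.INTER_CUBIC))
```

```text
(no output)
```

View pics/m5.png

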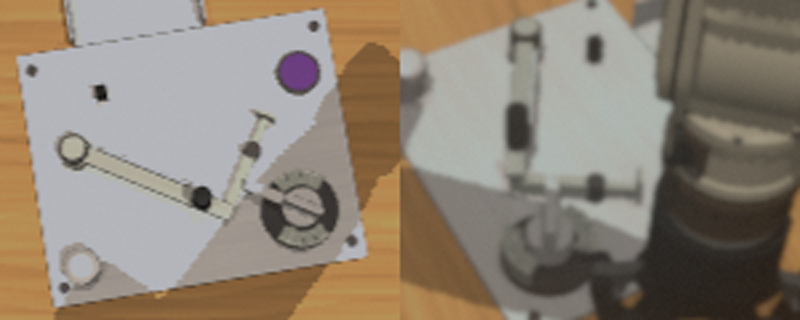

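In the left half the arm is hooked, with its end at (225,213) on the catch nose. The safety finger now points at the outside of the catch, near (248,188), and the gripper is clear of everything. I'll hand it in.

```bash
python3 -c "
from workcell import bot
print(bot.job_done())"
```

```text
the job is handed in; nothing more can be done
None
```

The job is handed in at about 18 s: the arm is hooked on its catch, and the safety was pressed down, turned clockwise to its stop and let go, though the last picture cannot show that it stayed down.

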